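Set the drying cabinet's vent door half open on its peg stay

TASK

The plates in the small white drying cabinet need air: by the black knob of its steel stay, lift the stay off the pin on the roof, swing the vent door out, feel for the pin with the middle one of the three round holes, and press the stay down fully home so that it holds the door half open when you let go. The door is sprung, so do not let it slam; press only gently while the stay rides on the pin; and leave the other things on the bench alone.

Things in the scene. Friction and masses are not known exactly. Their poses are not given: they have to be found in the camera images.
- dryer: White sheet-metal plate-drying cabinet, fixed to the bench, 160 deep (x) x 240 wide (y) x 140 mm high, with a flat roof. Origin under its centre on the bench; its -x face is the front with the vent door, z up. A blood analyzer 0.4 m tall stands to its right and behind (world x > 0.6, y < 0.13 m): come in from the front, not across it.
- vent_door (a joint): Clear-paned vent door, 200 mm wide, on the cabinet's front. 0 = shut (start), grows in rad as it swings out toward the robot (counter-clockwise from above), to 1.3. Upright hinge axis at x = -85, y = -100 mm in the cabinet's frame (right end, seen from the robot). A spring always pulls it shut, with 2 to 3 N along the stay. 0.43 to 0.60 with the middle hole on the pin.
- stay: Steel stay: flat bar 22 wide, 4 mm thick. Origin at its pivot on the door, at the bar's underside; x runs along the bar to the knob, z is its upward normal. It swivels freely about an upright axis and lifts up to 0.6 rad about a level axle, both through the origin. The lift is stiff: the bar stays at any height where it is let go and takes 2 to 4 N at the knob to move.
- stay_pivot (a point): The stay's pivot on the vent door (same point as the stay's origin), 148 mm above the bench: at x = -87, y = +50 mm in the cabinet's frame with the door shut. It turns with the door: seen from the hinge axis it lies 150 mm along the door and 2 mm out from it.
- stay_knob (a point): Middle of the grip of the upright black knob at the far end of the stay: waisted cylinder 18 mm across, its grip 10 to 44 mm above the bar's underside. This point is 160 mm along the bar from the pivot and 28 mm above the bar's underside; it tilts with the bar.
- middle_hole (a point): Centre, at the bar's underside, of the middle one of the stay's three round holes. Openings along the bar from the pivot: oblong slot 33 x 10 mm at 67 mm (over the pin at the start), round holes of 10 mm at 95, 117 (this one) and 139 mm, knob at 160 mm.
- pin_plate: Slotted plate 70 x 24 x 3 mm with the stay's pin, on the roof; origin at the middle of its underside. x runs along its slot, in line with the stay while the door is shut. The brass pin is clamped tight somewhere in the slot, up to 11 mm either way along x, not measured: feel for it. Pin 8 mm thick, bevelled tip 17 mm above the origin, shoulder 8 mm above it; it bears 20 N at most.
- bench_timer: White kitchen-style timer, 58 x 62 x 20 mm, lying on the bench; origin under it. Bystander.
- vial_red: Small glass vial with red cap, 24 x 52 mm, standing on the bench; origin under it. Bystander.
- vial_green: Small glass vial with green cap, 24 x 52 mm, standing on the bench; origin under it. Bystander.
- blue_pen: Blue click pen, 145 mm, lying on the bench; origin under it. Bystander.
- note_book: Black notebook, 70 x 95 x 16 mm, lying on the bench; origin under it. Bystander.

How it is judged (in metres and radians):
On the way:
1. the stay has been lifted off the pin (angle between stay's own z axis and vertical above 0.08 rad), for 0.1 s.
At the end, for the whole second after the job is handed in: The stay lies level, down on the pin's shoulder to within 1.8 mm, with its middle round hole over the pin (hole centre within 3 mm of the slot's line and 13 mm of its middle, wherever the pin stands in it), and the vent door rests half open at 0.38 to 0.62 rad (x of middle_hole in the frame of pin_plate between -0.013 and 0.013 m and y of middle_hole in the frame of pin_plate between -0.003 and 0.003 m and z of middle_hole in the frame of pin_plate below 0.0098 m and angle between stay's own z axis and vertical below 0.03 rad and value of joint vent_door between 0.38 and 0.62 rad and not (velocity of joint vent_door above 0.05 rad/s or velocity of joint vent_door below -0.05 rad/s)); the robot touches nothing.
It fails at once if the stay bears on the pin or its shoulder with more than 20 N (contact force between stay and pin_plate above 20 N).
It fails at once if the sprung vent door slams (closes faster than 1.5 rad/s) (velocity of joint vent_door below -1.5 rad/s).
It fails at once if one of the loose things round the cabinet is shifted by more than 20 mm (distance of any of bench_timer, vial_red, vial_green, blue_pen, note_book from where it was at the start of the episode above 0.02 m).
It also fails if it takes over 72 s, if anything falls off the work surface, if the arm or the gripper's body presses on something with over 40 N, if the wrist force passes 120 N, or if a joint passes its speed limit or range.

ROBOT

A 6-joint arm with a two-finger parallel gripper is mounted at the origin on a cart in front of the work surface, level with it; the furniture and walls round the work are solid. World frame = base frame: x ahead of the robot, y to its left, z up, the work surface at z = 0. Lengths are in mm, angles in rad, forces in N, time in s.
With the tool pointing down it reaches from about 275 to 1000 mm from the base axis. Payload 8.4 kg.
Tool frame: the origin (TCP) lies on the centre line of the jaws, within the pads' length; the fingertips stand r.tip_reach ahead of it and the grasp point (between the pads) lies 11 mm behind it (r.tip_reach is the distance from the TCP to the fingertips, in mm); z points along the fingers, y is the line along which they close (so a half turn about z gives the same grasp; the last joint's range is limited). The gripper opens to 85 mm and grips with 20 to 120 N. Pads are 22 mm wide; open, the fingers measure 114 mm over their backs; the gripper's body (76 mm by 85 mm) begins 54 mm behind the grasp point. The pads swing forward as they close: fully open they stand 13 mm farther back than shut.
Start: joints at [1.146, 0.353, 1.633, -0, 1.155, -0.002], TCP at [256.446, 569.968, 239.281] pointing down, gripper open.
Joint ranges: [-2.63, 2.63], [-0.92, 2.1], [0.06, 2.66], [-1.3, 4.44], [0, 2.69], [-3.02, 3.02]. Speed limits (rad/s): [2.22, 2.22, 2.79, 3.14, 3.14, 3.14].

INTERFACE

Orientations are given as [roll, pitch, yaw] about the fixed x, y, z axes, in that order (R = Rz(yaw) Ry(pitch) Rx(roll)).
In Python, from rig import r gives the robot as it stands.
- The arm moves only by the tool carry_out, never from a script. Its argument "targets" is a list of rows, each an object with "dp": the shift along the tool's x, y, z in mm, a list of three; "yaw": the turn about the tool's z in degrees. A call has 1 to 12 rows; each row is the pose to reach, as a shift and turn from the pose commanded when the call began, along the tool's axes at that moment; what a row does not reach only later rows make up. A row lasts 1/8 s, in which the tool goes at most 62.5 mm and 10.7 degrees, less where a joint would pass 70% of its speed; a pose out of reach is approached as far as the arm can. A call with a gripper value outside its range is refused whole. "fingers" is the opening, from -1 (shut) to 1 (fully open), so that 0 is half open, set as the call begins (left out, the last holds). The fingers move at their own pace and stop on an object; "grip_force" is the grip in N (left out, the last holds). Time passes only in rows, so rows that repeat a pose let the fingers close. It gives the time, the measured TCP pose, the force, the opening and the grip force at its end, in the units of the state.
- r.sense(): the state, without advancing time (a new reading comes with each control period).
- r.grab_frame(name): name is "scene" or "top" or "wrist"; returns the picture (480x640x3 uint8, red, green, blue); there is no depth.
- r.get_calibration(name): a dict with "fx", "fy", "cx", "cy" (pixels), "rvec" (rotation vector, rad) and "tvec" (3), from world to camera coordinates, as OpenCV has them. Camera axes: x right, y down, z forward; pixel columns grow to the right and rows downward; lengths in mm; the calibration is good to about 2 mm. A picture is of the moment at which its call begins: read the wrist's pose just before it. get_calibration takes no time and is no camera call; for the wrist camera it gives the pose at the moment of the call.
- r.sign_off(): hands the job in; it is judged then, once.
The state is a dict: "clock": time; "qpos": joint angles; "qvel": joint speeds; "joint_efforts": joint torques, N m; "eef_pos": TCP position; "tcp_rot": TCP orientation; "contact_force": force on the tool from outside, world axes, zero at the start; "wrist_torque": the same for the moment, N m; "opening": opening from 0.0 (shut) to 1.0 (fully open); "grasp_force": force on a finger pad.
Only numpy, scipy, OpenCV 4.12 (cv2) and the standard library are available. Lean on these libraries where they do the work, as an engineer would, in place of code of your own. Each camera call takes 0.05 s, during which the arm holds its last target. There are 200 camera calls.

## Working session

There is one attempt and no reset: what is moved stays moved. The work goes in short steps, Python scripts to look and compute and a tool call to move; the robot and the scene stay as the last step left them, time stands still between calls to the robot, and variables do not carry over. Pictures are saved under pics/ and viewed, at most 10 in all, crops included, and the job is handed in when it is done.

Besides the shell and the picture viewer there is one more tool, called after "Emit:" by a JSON object that holds its "op" and its "data", one argument or row to a line. carry_out: Moves the arm, as the interface text tells. Its arguments: {"type":"object","properties":{"targets":{"type":"array","items":{"type":"object","properties":{"dp":{"type":"array","items":{"type":"number"}},"yaw":{"type":"number"}}}},"fingers":{"type":"number"},"grip_force":{"type":"number"}},"required":["targets"]}

```bash
mkdir -p pics; ls
python3 - <<'E'
from rig import r
import cv2,numpy as np
s=r.sense();print(s, r.tip_reach)
ims=[]
for n in("scene","top"):
    im=r.grab_frame(n);cv2.imwrite(f"pics/{n}0.png",im[:,:,::-1])
    c=r.get_calibration(n);print(n,c)
E
```

```text
pics
{'clock': 0.0, 'qpos': array([ 1.14555964e+00,  3.53644271e-01,  1.63413993e+00, -5.37881757e-06,
        1.15517710e+00, -2.35687326e-03]), 'qvel': array([ 0.00080488,  0.00048616, -0.00196454,  0.00040204, -0.0002028 ,
       -0.00188864]), 'joint_efforts': array([ 2.94370693e-06, -6.05258489e+01, -3.42074454e+01, -3.66763823e-05,
        9.49924404e-03,  1.15246965e-05]), 'eef_pos': array([256.2795793 , 569.53510099, 238.56160428]), 'tcp_rot': array([-3.14022400e+00,  1.69218537e-06,  2.71871502e+00]), 'contact_force': array([ 0.55371363, -0.29610568,  0.32269294]), 'wrist_torque': array([0.02272392, 0.01878907, 0.02710502]), 'grasp_force': 0.0, 'opening': 0.9999714377871313} 8.0
scene {'fx': 622.6242086042365, 'fy': 622.6242086042365, 'cx': 317.6931957946166, 'cy': 241.99158210356217, 'rvec': array([ 2.3773851 , -0.56588356,  0.23025542]), 'tvec': array([-368.53016292,  454.25208425, 1005.76256491])}
top {'fx': 598.5876376064639, 'fy': 598.5876376064639, 'cx': 320.0241763425327, 'cy': 240.74656091918567, 'rvec': array([ 2.14381655, -2.05963855,  0.2253007 ]), 'tvec': array([ 248.10748745,  600.50229122, 1283.8380754 ])}
```

View pics/scene0.png

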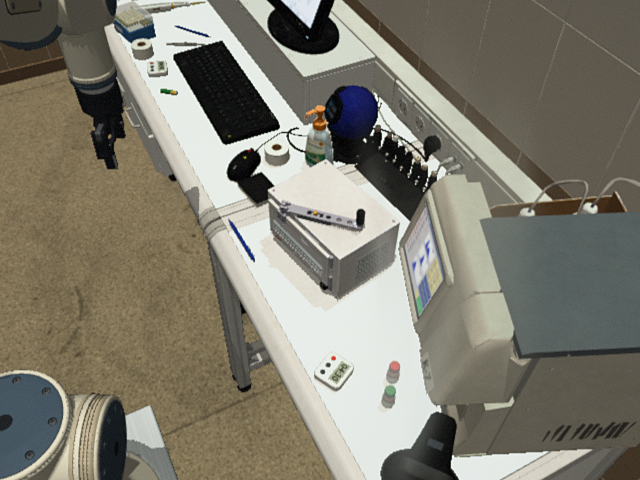

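View pics/top0.png

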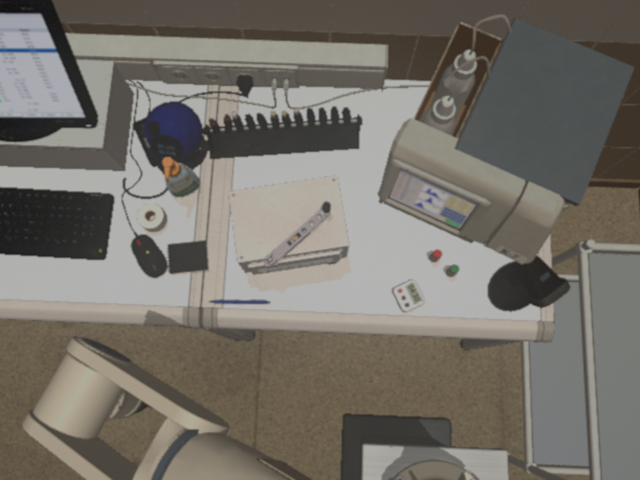

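Both views show the cabinet. In the top view its roof corners are near (230,192), (336,178) and (348,244), with the knob at (327,207). In the scene view the knob is at (360,216). I'll zoom in on both.

```bash
cat > h.py <<'E'
import cv2,numpy as np
from rig import r
def cam(c):
    R=cv2.Rodrigues(np.array(c["rvec"]))[0];K=np.array([[c["fx"],0,c["cx"]],[0,c["fy"],c["cy"]],[0,0,1]]);return K,R,np.array(c["tvec"]).reshape(3,1)
def P(c):
    K,R,t=cam(c);return K@np.hstack([R,t])
def ray(c,uv,z):
    K,R,t=cam(c);o=(-R.T@t).ravel();d=R.T@np.linalg.inv(K)@np.array([*uv,1.]);return o+d*(z-o[2])/d[2]
def tri(c1,u1,c2,u2):
    X=cv2.triangulatePoints(P(c1),P(c2),np.array(u1,float).reshape(2,1),np.array(u2,float).reshape(2,1));return (X[:3]/X[3]).ravel()
def proj(c,X):
    x=P(c)@np.array([*X,1.]);return x[:2]/x[2]
E
python3 - <<'E'
import cv2,numpy as np
a=cv2.imread('pics/scene0.png')[155:300,260:410];b=cv2.imread('pics/top0.png')[170:290,220:360]
a=cv2.resize(a,None,fx=4,fy=4,interpolation=cv2.INTER_CUBIC)[:600,:];
cv2.imwrite('pics/a.png',a)
cv2.imwrite('pics/b.png',cv2.resize(b,None,fx=5,fy=5,interpolation=cv2.INTER_CUBIC))
E
```

```text
(no output)
```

View pics/a.png

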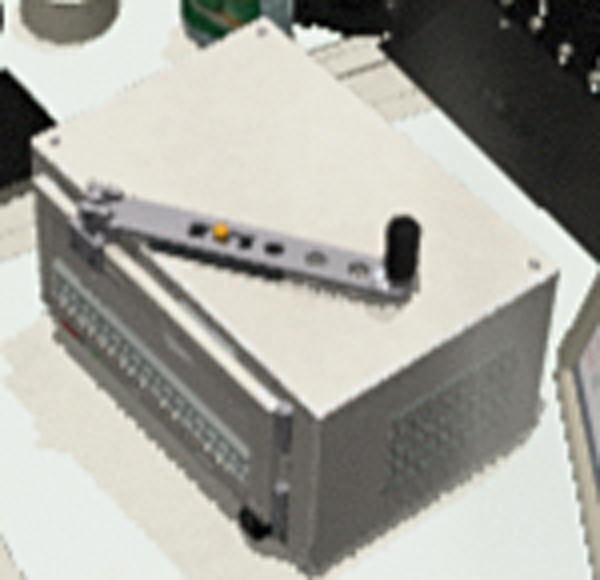

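View pics/b.png

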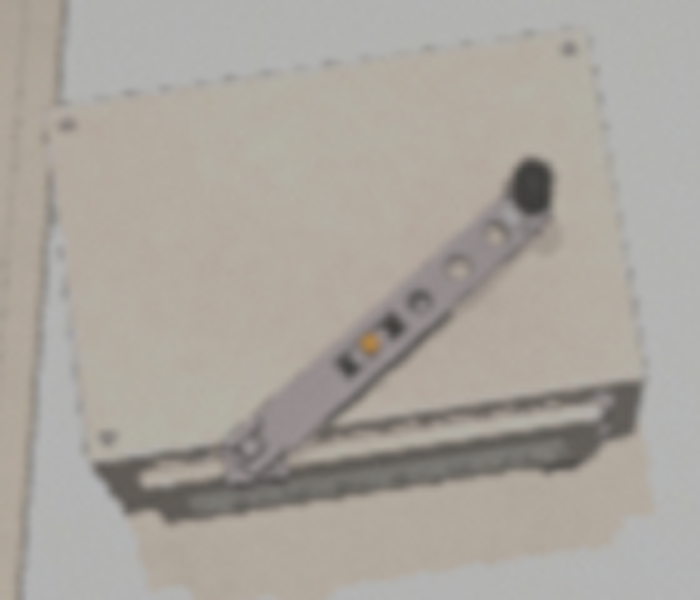

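In the zooms the pin tip is visible in the slot: scene crop (221,231), top crop (371,343). The knob and all four roof corners are also clear. Next I triangulate them.

Run:
```python
from h import *
S=r.get_calibration("scene");T=r.get_calibration("top")
f=lambda p:(p[0]/4+260-.4,p[1]/4+155-.4); g=lambda p:(p[0]/5+220-.4,p[1]/5+170-.4)
pts=dict(FL=((32,143),(97,460)),BL=((265,18),(45,105)),BR=((557,270),(592,30)),FR=((317,415),(642,382)),pin=((221,231),(371,343)),knobtop=((404,219),(531,170)),pivot=((97,198),(250,445)),h3=((360,268),(497,236)),h2=((317,259),(459,267)))
X={}
for k,(a,b) in pts.items():
    X[k]=tri(S,f(a),T,g(b)); print(k,X[k].round(1), 'ray140 top',ray(T,g(b),{'pin':163,'knobtop':195,'pivot':152,'h3':152,'h2':152}.get(k,140)).round(1),'sc',ray(S,f(a),{'pin':163,'knobtop':195,'pivot':152,'h3':152,'h2':152}.get(k,140)).round(1))
loc=np.array([[-80,120],[80,120],[80,-120],[-80,-120]],float)
W=np.array([(ray(T,g(pts[k][1]),140)[:2]+ray(S,f(pts[k][0]),140)[:2])/2 for k in('FL','BL','BR','FR')])
c=W.mean(0);A=loc;B=W-c
th=np.arctan2((A[:,0]*B[:,1]-A[:,1]*B[:,0]).sum(),(A*B).sum());R=np.array([[np.cos(th),-np.sin(th)],[np.sin(th),np.cos(th)]])
print('dryer',c,th,'res',(W-(loc@R.T+c)).round(1).tolist())
w=lambda p:c+R@np.array(p)
print('pivot',w((-87,50)),'hinge',w((-85,-100)))
k=(X['knobtop'][:2]+0);p=w((-87,50));d=k-p;print('stay dir',np.arctan2(d[1],d[0]),np.linalg.norm(d),'pin',X['pin'][:2]-p,np.linalg.norm(X['pin'][:2]-p))
print('calib wrist',r.get_calibration('wrist'))
```

```text
FL [520.5 441.4 136.5] ray140 top [521.7 440.5 140. ] sc [517.4 438.3 140. ]
BL [676.9 475.2 135.9] ray140 top [677.3 474.  140. ] sc [673.  471.2 140. ]
BR [719.4 238.3 139.6] ray140 top [720.9 237.8 140. ] sc [717.6 238.1 140. ]
FR [565.4 211.1 136.8] ray140 top [564.6 211.2 140. ] sc [564.  208.8 140. ]
pin [573.2 326.8 152.5] ray140 top [571.8 325.9 163. ] sc [567.6 318.1 163. ]
knobtop [640.  262.2 191.1] ray140 top [640.4 261.8 195. ] sc [636.4 259.1 195. ]
pivot [527.2 375.3 152.6] ray140 top [528.5 375.1 152. ] sc [526.3 375.9 152. ]
h3 [623.7 275.3 150.5] ray140 top [623.1 275.3 152. ] sc [623. 274. 152.]
h2 [608.8 291.1 149.1] ray140 top [608.9 290.9 152. ] sc [606.7 288.9 152. ]
dryer [619.57533073 339.9956972 ] 0.19078872569979138 res [[1.3, -3.2], [-0.2, -0.4], [-1.6, 0.6], [0.6, 3.0]]
pivot [524.67227977 372.59034277] hinge [555.08099494 225.69136373]
stay dir -0.7633208831571227 159.6713405388461 pin [ 48.53272013 -45.80736284] 66.73634252164909
calib wrist {'fx': 367.4860192246255, 'fy': 367.4860192246255, 'cx': 323.97527400106765, 'cy': 236.7456973461477, 'rvec': array([-2.39971016, -1.55614981, -0.25059098]), 'tvec': array([-625.1523774 ,  -42.29635899,  380.80291856])}
```

Emit:
{"op": "carry_out", "data": {
  "targets": [
    {"dp":[-48,-12,0],"yaw":2},
    {"dp":[-95,-25,0],"yaw":4},
    {"dp":[-143,-37,0],"yaw":6},
    {"dp":[-190,-49,0],"yaw":8},
    {"dp":[-238,-62,0],"yaw":10},
    {"dp":[-286,-74,0],"yaw":12},
    {"dp":[-334,-86,0],"yaw":14},
    {"dp":[-381,-99,0],"yaw":16},
    {"dp":[-429,-111,0],"yaw":18},
    {"dp":[-460,-119,0],"yaw":20},
    {"dp":[-476,-123,0],"yaw":20},
    {"dp":[-476,-123,0],"yaw":20}
  ]
}}

```text
clock: 1.6
eef_pos: [640.1, 262.1, 238.8]
tcp_rot: [-3.141, -0.0, 2.369]
contact_force: [-0.0, -0.2, 0.3]
opening: 0.998
grasp_force: 0.0
```

Run:
```python
from h import *
s=r.sense();print(s['clock'],s['eef_pos'],s['tcp_rot'],s['qpos'],s['contact_force'])
c=r.get_calibration('wrist');im=r.grab_frame('wrist');cv2.imwrite('pics/w1.png',im[:,:,::-1])
for n,X in dict(knobtop=(640,262,193),pin=(572.5,326.3,157),pivot=(526.5,374.3,152),FR=(565,210.5,140),FL=(520.5,440.5,140),BR=(720,238,140)).items(): print(n,proj(c,X).round(1))
```

```text
1.6 [640.11326949 262.1066402  238.79040264] [-3.14092070e+00 -4.63622570e-04  2.36937437e+00] [ 3.86398820e-01  4.57037212e-01  1.47698126e+00  1.66413920e-04
  1.20837560e+00 -4.12238443e-01] [-0.033263   -0.20769861  0.31224604]
knobtop [322.3 275.1]
pin [320.9  92.8]
pivot [325.5 -47.5]
FR [187.3 216.6]
FL [ 413.4 -159.2]
BR [374.9 337.3]
```

View pics/w1.png

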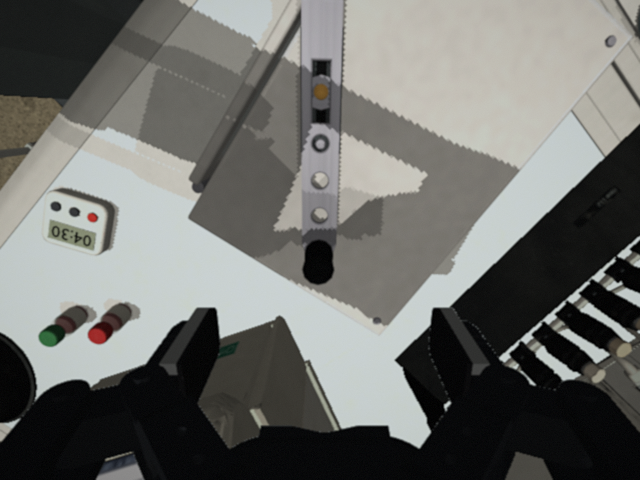

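The wrist view shows the knob at (318,262), about 2 mm to the left of the jaw centre line. The pin is at (321,91), as predicted. I'll go down with a small correction and close.

Emit:
{"op": "carry_out", "data": {
  "targets": [
    {"dp":[1,-2,20],"yaw":0},
    {"dp":[1,-2,40],"yaw":0},
    {"dp":[1,-2,56],"yaw":0},
    {"dp":[1,-2,66],"yaw":0},
    {"dp":[1,-2,71],"yaw":0},
    {"dp":[1,-2,71],"yaw":0}
  ],
  "fingers": 1
}}

```text
clock: 2.4
eef_pos: [638.0, 261.8, 168.2]
tcp_rot: [-3.141, -0.0, 2.37]
contact_force: [0.0, -0.5, 0.3]
opening: 0.998
grasp_force: 0.0
```

Emit:
{"op": "carry_out", "data": {
  "targets": [
    {"dp":[0,0,0],"yaw":0},
    {"dp":[0,0,0],"yaw":0},
    {"dp":[0,0,0],"yaw":0},
    {"dp":[0,0,0],"yaw":0},
    {"dp":[0,0,0],"yaw":0},
    {"dp":[0,0,0],"yaw":0},
    {"dp":[0,0,0],"yaw":0},
    {"dp":[0,0,0],"yaw":0}
  ],
  "fingers": -1,
  "grip_force": 40
}}

```text
clock: 3.4
eef_pos: [638.1, 261.8, 168.4]
tcp_rot: [3.141, 0.0, 2.37]
contact_force: [-0.1, -0.9, 2.8]
opening: 0.195
grasp_force: 39.0
```

```bash
cat > geo.py <<'E'
from h import *
from scipy.optimize import brentq
H=np.array([556.,227.]);P0=np.array([526.5,374.3]);PIN=np.array([572.5,326.3])
def piv(t):
    c,s=np.cos(t),np.sin(t);return H+np.array([[c,-s],[s,c]])@(P0-H)
def knob(t,L=160,lift=0.0,toward=None):
    p=piv(t);d=(PIN if toward is None else toward)-p;d/=np.linalg.norm(d);return p+d*(L*np.cos(lift)-28*np.sin(lift)),np.arctan2(d[1],d[0])
if __name__=="__main__":
    print(np.linalg.norm(P0-H))
    for L in (95,117,139): print(L,brentq(lambda t:np.linalg.norm(piv(t)-PIN)-L,-.1,1.2))
    for t in np.arange(0,.7,.05):
        k,a=knob(t);print(round(t,2),k.round(1),round(a,3),np.linalg.norm(piv(t)-PIN).round(1))
    print(r.sense())
E
python3 geo.py
```

```text
150.2249646363746
95 0.3093028001793743
117 0.5287265093743857
139 0.750228274512533
0.0 [637.2 258.8] -0.807 66.5
0.05 [639.9 267.7] -0.715 70.6
0.1 [641.1 276.1] -0.632 75.0
0.15 [640.8 284. ] -0.555 79.6
0.2 [639.5 291.1] -0.483 84.3
0.25 [637.3 297.6] -0.417 89.2
0.3 [634.3 303.4] -0.355 94.1
0.35 [630.8 308.5] -0.297 99.0
0.4 [626.8 312.9] -0.241 104.1
0.45 [622.5 316.7] -0.189 109.1
0.5 [617.9 319.9] -0.139 114.1
0.55 [613.2 322.6] -0.091 119.1
0.6 [608.3 324.7] -0.045 124.1
0.65 [603.4 326.3] -0.001 129.1
{'clock': 3.4, 'qpos': array([ 3.87164425e-01,  5.17716783e-01,  1.54371744e+00, -1.12004910e-04,
        1.07989599e+00, -4.11787250e-01]), 'qvel': array([-0.00109329, -0.00110122, -0.00147918, -0.00080193, -0.00110292,
       -0.00126482]), 'joint_efforts': array([ 5.34636006e-01, -6.82655168e+01, -3.16423845e+01,  2.45509911e-01,
       -1.31889861e-01,  3.72823037e-02]), 'eef_pos': array([638.06278611, 261.7505158 , 168.44386413]), 'tcp_rot': array([3.14139170e+00, 1.95571383e-04, 2.36980077e+00]), 'contact_force': array([-0.14778578, -0.92467401,  2.78003608]), 'wrist_torque': array([-0.16317425, -0.01041749,  0.02808379]), 'grasp_force': 38.998594880104065, 'opening': 0.19508341076895275}
```

The knob is gripped with 39 N. Now I lift the stay by about 0.22 rad: 35 mm up and 10 mm in toward the pivot.

Emit:
{"op": "carry_out", "data": {
  "targets": [
    {"dp":[1,0,-5],"yaw":0},
    {"dp":[2,0,-10],"yaw":0},
    {"dp":[4,0,-15],"yaw":0},
    {"dp":[5,0,-20],"yaw":0},
    {"dp":[7,0,-25],"yaw":0},
    {"dp":[8,0,-30],"yaw":0},
    {"dp":[10,0,-35],"yaw":0},
    {"dp":[10,0,-35],"yaw":0}
  ]
}}

```text
clock: 4.4
eef_pos: [630.0, 269.5, 203.4]
tcp_rot: [-3.141, -0.001, 2.37]
contact_force: [-3.4, 2.9, -6.0]
opening: 0.196
grasp_force: 39.2
```

Run:
```python
from h import *
s=r.sense();print(s['contact_force'],s['wrist_torque'],s['eef_pos'])
im=r.grab_frame('scene')[140:290,250:420]
cv2.imwrite('pics/s2.png',cv2.resize(im[:,:,::-1],None,fx=4,fy=4,interpolation=cv2.INTER_CUBIC))
```

```text
[-3.40217236  2.86440907 -6.02738358] [0.39314271 0.34725282 0.00176113] [629.95293481 269.45083062 203.44211341]
```

View pics/s2.png

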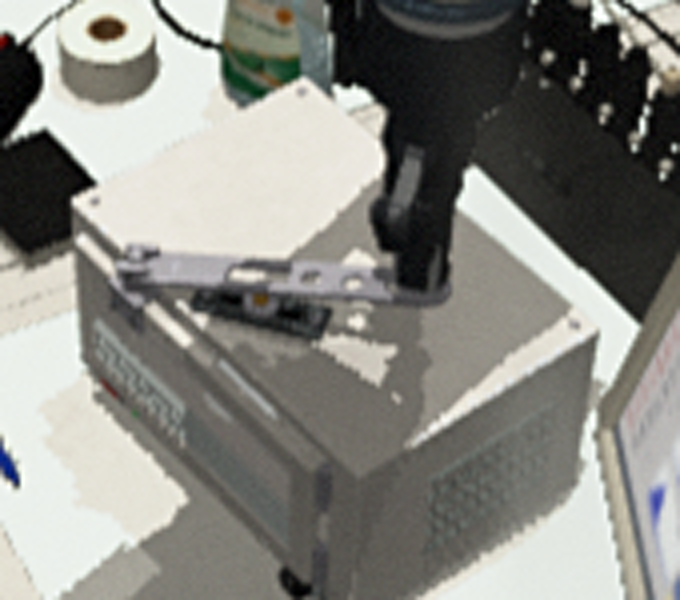

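The stay is lifted clear of the pin; the pin tip shows at about (262,298), under the slot. Now I compute the swing path.

```bash
sed -i 's/^H=.*/H=np.array([555.1,225.7]);P0=np.array([524.5,372.7]);PIN=np.array([572.1,325.9])/' geo.py
cat > plan.py <<'E'
from geo import *
import sys
def rel(targets):  # world xy,z,bar angle -> dp,yaw from now
    s=r.sense();x0=s['eef_pos'];y=s['tcp_rot'][2]
    for (X,Y,Z,a) in targets:
        d=np.array([X,Y])-x0[:2];ex=np.array([np.cos(y),np.sin(y)]);ey=np.array([np.sin(y),-np.cos(y)])
        print([round(float(v),1) for v in (d@ex,d@ey,x0[2]-Z)],'yaw',round(float(np.degrees(y-(a+np.pi)+np.pi)%360-180),1))
E
python3 - <<'E'
from plan import *
t1=brentq(lambda t:np.linalg.norm(piv(t)-PIN)-117,-.1,1.2);print(t1,piv(t1))
print(knob(0,lift=.22),r.sense()['eef_pos'])
L=[]
for t in np.linspace(0,t1,13)[1:]:
    k,a=knob(t,lift=.22);L.append((*k,203.4,a))
print(np.round(L,2));rel(L)
E
```

```text
0.5177370645753135 [455.75788212 338.28998008]
(array([631.48468818, 267.51337381]), np.float64(-0.7769237899944775)) [629.9881114  269.40400474 203.34939826]
[[ 6.3301e+02  2.7467e+02  2.0340e+02 -7.0000e-01]
 [ 6.3341e+02  2.8145e+02  2.0340e+02 -6.3000e-01]
 [ 6.3286e+02  2.8777e+02  2.0340e+02 -5.6000e-01]
 [ 6.3152e+02  2.9359e+02  2.0340e+02 -5.0000e-01]
 [ 6.2952e+02  2.9890e+02  2.0340e+02 -4.4000e-01]
 [ 6.2697e+02  3.0370e+02  2.0340e+02 -3.8000e-01]
 [ 6.2398e+02  3.0799e+02  2.0340e+02 -3.3000e-01]
 [ 6.2063e+02  3.1179e+02  2.0340e+02 -2.8000e-01]
 [ 6.1700e+02  3.1511e+02  2.0340e+02 -2.4000e-01]
 [ 6.1314e+02  3.1797e+02  2.0340e+02 -1.9000e-01]
 [ 6.0911e+02  3.2040e+02  2.0340e+02 -1.5000e-01]
 [ 6.0495e+02  3.2240e+02  2.0340e+02 -1.1000e-01]]
[1.5, 5.9, -0.1] yaw -4.1
[5.9, 11.0, -0.1] yaw -8.3
[10.7, 15.2, -0.1] yaw -12.1
[15.8, 18.4, -0.1] yaw -15.7
[20.9, 20.8, -0.1] yaw -19.0
[26.1, 22.5, -0.1] yaw -22.2
[31.2, 23.5, -0.1] yaw -25.2
[36.3, 23.9, -0.1] yaw -28.0
[41.2, 23.7, -0.1] yaw -30.7
[45.9, 23.1, -0.1] yaw -33.3
[50.5, 22.0, -0.1] yaw -35.8
[54.9, 20.5, -0.1] yaw -38.1
```

Emit:
{"op": "carry_out", "data": {
  "targets": [
    {"dp":[2.5,5,0],"yaw":-4},
    {"dp":[6,10.5,0],"yaw":-8},
    {"dp":[11,15,0],"yaw":-12},
    {"dp":[16,18.5,0],"yaw":-16},
    {"dp":[21,21,0],"yaw":-19},
    {"dp":[26,22.5,0],"yaw":-22},
    {"dp":[31,23.5,0],"yaw":-25},
    {"dp":[36,24,0],"yaw":-28},
    {"dp":[41,23.5,0],"yaw":-31},
    {"dp":[46,23,0],"yaw":-33},
    {"dp":[50.5,22,0],"yaw":-36},
    {"dp":[55,20.5,0],"yaw":-38}
  ]
}}

```text
clock: 5.95
eef_pos: [606.0, 322.1, 203.8]
tcp_rot: [3.141, 0.001, 3.034]
contact_force: [1.4, 1.4, -4.8]
opening: 0.197
grasp_force: 39.6
```

Run:
```python
from h import *
s=r.sense();print(s['contact_force'],s['wrist_torque'],s['eef_pos'],s['tcp_rot'])
ims=[]
im=r.grab_frame('scene');cv2.imwrite('pics/s3f.png',im[:,:,::-1]);a=im[150:290,220:370]
c=r.get_calibration('wrist');w=r.grab_frame('wrist');cv2.imwrite('pics/w3f.png',w[:,:,::-1]);
t=r.grab_frame('top');cv2.imwrite('pics/t3f.png',t[:,:,::-1])
for X in ((572.1,325.9,157),(455.8,338.3,148)):print(proj(c,X),proj(r.get_calibration('scene'),X),proj(r.get_calibration('top'),X))
A=cv2.resize(a,(420,392),interpolation=cv2.INTER_CUBIC);B=cv2.resize(w[:400,120:520],(380,380))
o=np.zeros((392,800,3),np.uint8);o[:,:420]=A;o[:380,420:]=B;cv2.imwrite('pics/m3.png',o[:,:,::-1])
```

```text
[ 1.3801853   1.42788318 -4.79640416] [ 0.15095354 -0.51033363 -0.22154543] [605.9943594  322.08094585 203.76559662] [3.14098120e+00 1.27604980e-03 3.03435312e+00]
[322.42442383 213.37415141] [315.02862178 211.1474385 ] [293.9558483  238.70800605]
[322.95960842 -53.81064586] [259.58460309 229.14002921] [285.39480764 294.02624451]
```

View pics/m3.png

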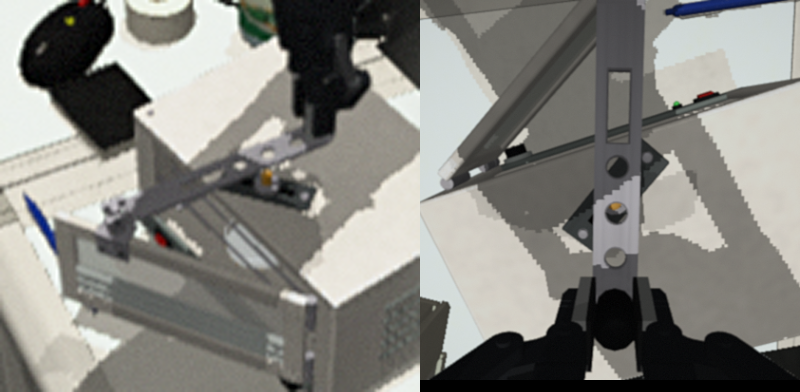

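The pin tip is visible through the middle hole: pin at about (617,207) and hole at about (617,212) in the composite. I'll measure both in the full wrist picture.

Run:
```python
from h import *
c=r.get_calibration('wrist');K,R,t=cam(c);print('cam',(-R.T@t).ravel())
im=cv2.imread('pics/w3f.png');h=cv2.cvtColor(im,cv2.COLOR_BGR2HSV)
m=cv2.inRange(h,(8,110,90),(28,255,255));m[:150]=0;m[280:]=0
ys,xs=np.nonzero(m);ok=abs(xs-327)<15;print('pin px',xs[ok].mean(),ys[ok].mean(),ok.sum())
pp=(xs[ok].mean(),ys[ok].mean());print('pin',ray(c,pp,157))
p=h.copy();cr=im[140:300,290:365];cv2.imwrite('pics/z.png',cv2.resize(cr,None,fx=3.7,fy=3.7,interpolation=cv2.INTER_CUBIC))
for n,uv in dict(mid=(327.4,223)).items():
    for z in (170,173,177):print(z,ray(c,uv,z))
```

```text
cam [524.73271155 331.59128635 338.56087791]
pin px 324.9830508474576 216.74576271186442 59
pin [574.36096671 326.82510776 157.        ]
170 [574.00626141 327.9879329  170.        ]
173 [573.12930436 328.05206439 173.        ]
177 [571.9600283  328.13757304 177.        ]
```

View pics/z.png

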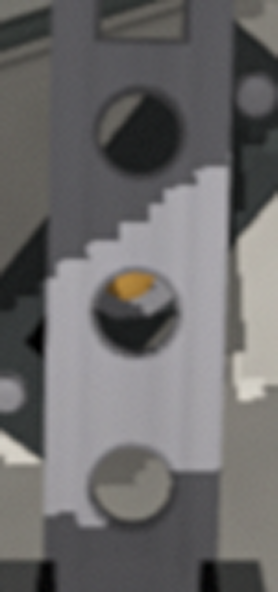

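The hole's top rim is centred at about (327,224) in the full picture, and the pin tip at about (326,214). With the tilt taken into account, the hole would land about 3 mm too far out. I'll lower partway with that correction and look again.

Emit:
{"op": "carry_out", "data": {
  "targets": [
    {"dp":[1,-0.5,3],"yaw":0},
    {"dp":[0.5,-1,6],"yaw":0},
    {"dp":[0,-1,9],"yaw":0},
    {"dp":[-1,-1,12],"yaw":0},
    {"dp":[-2,-1,14],"yaw":0},
    {"dp":[-2.8,-1,16],"yaw":0},
    {"dp":[-2.8,-1,16],"yaw":0}
  ]
}}

```text
clock: 6.98
eef_pos: [608.3, 320.4, 187.0]
tcp_rot: [-3.141, -0.0, 3.033]
contact_force: [3.3, -1.3, 3.4]
opening: 0.195
grasp_force: 40.4
```

Run:
```python
from h import *
s=r.sense();print(s['contact_force'],s['wrist_torque'],s['eef_pos'],s['tcp_rot'])
c=r.get_calibration('wrist');w=r.grab_frame('wrist');cv2.imwrite('pics/w4f.png',w[:,:,::-1])
sc=r.grab_frame('scene');cv2.imwrite('pics/s4f.png',sc[:,:,::-1])
print(proj(c,(572.7,327,157)),proj(c,(572.7,327,168)))
a=cv2.resize(w[140:300,290:365],None,fx=3.7,fy=3.7,interpolation=cv2.INTER_CUBIC)
b=cv2.resize(sc[170:250,270:350],None,fx=6.5,fy=6.5,interpolation=cv2.INTER_CUBIC)
o=np.zeros((592,797,3),np.uint8);o[:,:a.shape[1]]=a[:592];o[:520,277:797]=b;cv2.imwrite('pics/m4.png',o[:,:,::-1])
```

```text
[ 3.30526902 -1.27727694  3.3631764 ] [-0.11379109 -0.16060985  0.0547006 ] [608.30872673 320.37733597 186.96405295] [-3.14127916e+00 -2.89171270e-04  3.03294642e+00]
[327.80449871 217.13929688] [328.04418027 223.82470102]
```

View pics/m4.png

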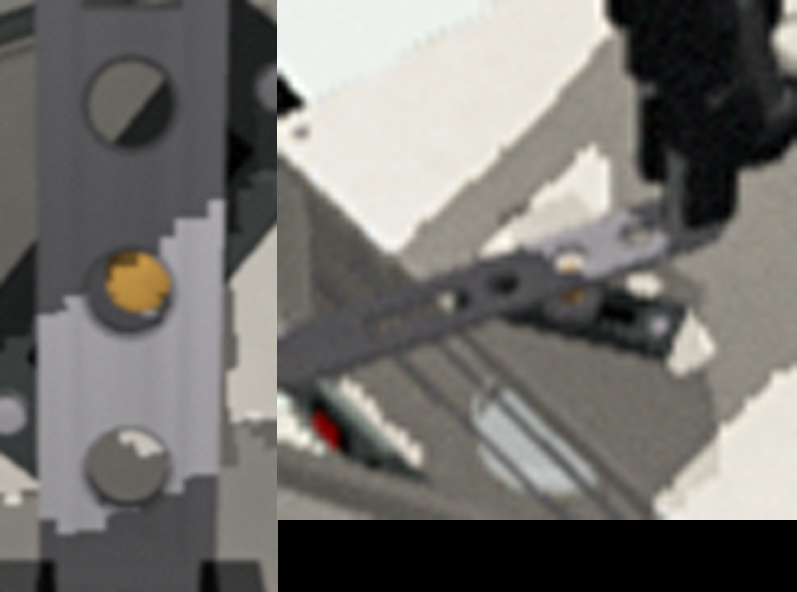

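The pin now shows almost fully inside the middle hole. In the crop the pin is at (137,280) and the hole at (131,290).

Run:
```python
from h import *
c=r.get_calibration('wrist')
pin=ray(c,(327,215.7),157);y=r.sense()['tcp_rot'][2]
ex=np.array([np.cos(y),np.sin(y)]);ey=np.array([np.sin(y),-np.cos(y)])
ho=ray(c,(325.4,218.4),165.8);print(pin,ho)
hf=ho[:2]-1.3*ex;d=pin[:2]-hf;print('hole needs tool x,y:',d@ex,d@ey)
for v in(103,290,466):print(ray(c,(290+130/3.7,140+v/3.7),{103:148+95*.118+4,290:165.8,466:148+139*.118+4}[v]))
```

```text
[571.97278507 326.73074034 157.        ] [570.74703631 326.08230239 165.8       ]
hole needs tool x,y: 0.1517486703855911 0.7774642641776093
[549.08377224 328.26005639 163.21      ]
[570.72482364 325.96716069 165.8       ]
[592.21948136 323.68969596 168.402     ]
```

Emit:
{"op": "carry_out", "data": {
  "targets": [
    {"dp":[0,1,0],"yaw":0},
    {"dp":[-0.5,1,2],"yaw":0},
    {"dp":[-0.9,1,4],"yaw":0},
    {"dp":[-1.4,1,6],"yaw":0},
    {"dp":[-1.7,1,7],"yaw":0},
    {"dp":[-1.9,1,8],"yaw":0},
    {"dp":[-1.9,1,8],"yaw":0}
  ]
}}

```text
clock: 7.95
eef_pos: [610.3, 321.3, 179.1]
tcp_rot: [-3.142, -0.0, 3.033]
contact_force: [3.0, -0.5, 2.9]
opening: 0.194
grasp_force: 40.4
```

Emit:
{"op": "carry_out", "data": {
  "targets": [
    {"dp":[-0.3,0,1],"yaw":0},
    {"dp":[-0.5,0,2],"yaw":0},
    {"dp":[-0.7,0,3],"yaw":0},
    {"dp":[-0.7,0,3],"yaw":0}
  ]
}}

```text
clock: 8.45
eef_pos: [611.1, 321.2, 176.2]
tcp_rot: [-3.142, -0.0, 3.033]
contact_force: [2.6, 0.2, 4.5]
opening: 0.193
grasp_force: 40.4
```

Emit:
{"op": "carry_out", "data": {
  "targets": [
    {"dp":[-0.2,0,1],"yaw":0},
    {"dp":[-0.5,0,2],"yaw":0},
    {"dp":[-0.5,0,2],"yaw":0}
  ]
}}

```text
clock: 8.82
eef_pos: [611.5, 321.1, 174.1]
tcp_rot: [-3.141, -0.0, 3.033]
contact_force: [3.3, -1.0, 3.1]
opening: 0.198
grasp_force: 40.4
```

Emit:
{"op": "carry_out", "data": {
  "targets": [
    {"dp":[-0.2,0,1],"yaw":0},
    {"dp":[-0.5,0,2],"yaw":0},
    {"dp":[-0.7,0,3],"yaw":0},
    {"dp":[-0.7,0,3],"yaw":0}
  ]
}}

```text
clock: 9.32
eef_pos: [612.2, 321.0, 171.1]
tcp_rot: [-3.141, -0.0, 3.033]
contact_force: [2.3, -0.8, 3.5]
opening: 0.198
grasp_force: 40.4
```

Run:
```python
from h import *
s=r.sense();print(s['contact_force'],s['wrist_torque'],s['eef_pos'])
c=r.get_calibration('wrist');w=r.grab_frame('wrist');cv2.imwrite('pics/w5f.png',w[:,:,::-1])
sc=r.grab_frame('scene');cv2.imwrite('pics/s5f.png',sc[:,:,::-1])
a=cv2.resize(w[140:300,290:365],None,fx=3.7,fy=3.7,interpolation=cv2.INTER_CUBIC)
b=cv2.resize(sc[170:250,270:350],None,fx=6.5,fy=6.5,interpolation=cv2.INTER_CUBIC)
o=np.zeros((592,797,3),np.uint8);o[:,:a.shape[1]]=a[:592];o[:520,277:797]=b;cv2.imwrite('pics/m5.png',o[:,:,::-1])
```

```text
[ 2.29621544 -0.83728288  3.52766325] [-0.07441643 -0.08037999 -0.02340518] [612.21115597 321.02173182 171.08157103]
```

View pics/m5.png

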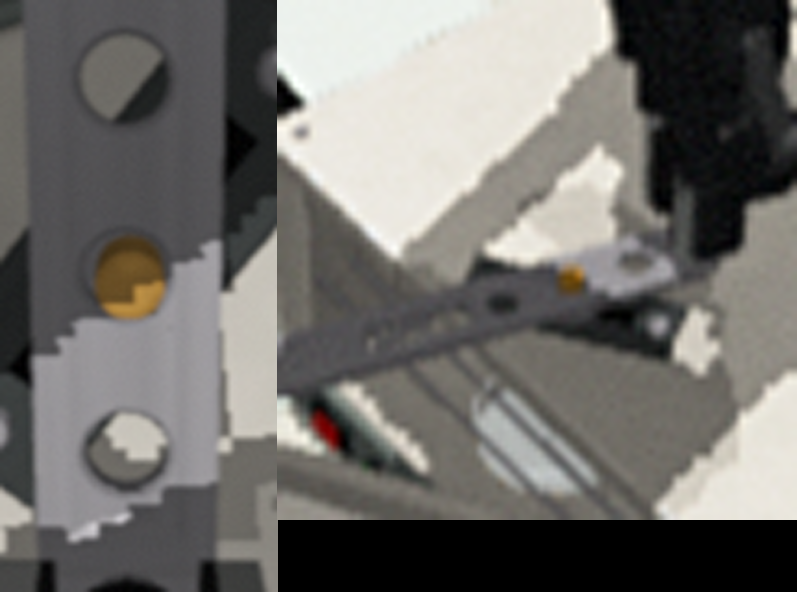

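The pin is through the middle hole in both views (crop (130,278) and (570,278)). I press on down until the shoulder reacts.

Emit:
{"op": "carry_out", "data": {
  "targets": [
    {"dp":[-0.2,0,1],"yaw":0},
    {"dp":[-0.4,0,2],"yaw":0},
    {"dp":[-0.4,0,2],"yaw":0}
  ]
}}

```text
clock: 9.8
eef_pos: [612.6, 321.0, 169.2]
tcp_rot: [-3.142, -0.0, 3.033]
contact_force: [2.7, -0.3, 4.0]
opening: 0.2
grasp_force: 40.4
```

Emit:
{"op": "carry_out", "data": {
  "targets": [
    {"dp":[-0.1,0,0.5],"yaw":0},
    {"dp":[-0.2,0,0.8],"yaw":0},
    {"dp":[-0.2,0,0.8],"yaw":0}
  ]
}}

```text
clock: 10.18
eef_pos: [612.7, 321.1, 168.9]
tcp_rot: [3.142, -0.0, 3.033]
contact_force: [-0.4, 0.1, 6.0]
opening: 0.192
grasp_force: 40.7
```

Emit:
{"op": "carry_out", "data": {
  "targets": [
    {"dp":[0,0,0.3],"yaw":0},
    {"dp":[0,0,0.6],"yaw":0},
    {"dp":[0,0,0.6],"yaw":0}
  ]
}}

```text
clock: 10.55
eef_pos: [612.8, 321.1, 168.9]
tcp_rot: [3.141, 0.0, 3.033]
contact_force: [0.2, -1.4, 10.6]
opening: 0.2
grasp_force: 41.1
```

The stay is on the shoulder: the height has stopped at 168.9 mm while the force rose to 10.6 N. I ease off a little and release.

Emit:
{"op": "carry_out", "data": {
  "targets": [
    {"dp":[0,0,-0.4],"yaw":0},
    {"dp":[0,0,-0.4],"yaw":0}
  ]
}}

```text
clock: 10.8
eef_pos: [612.7, 321.1, 168.9]
tcp_rot: [3.141, 0.0, 3.033]
contact_force: [-0.6, -1.1, 8.2]
opening: 0.197
grasp_force: 41.0
```

Emit:
{"op": "carry_out", "data": {
  "targets": [
    {"dp":[0,0,0],"yaw":0},
    {"dp":[0,0,0],"yaw":0},
    {"dp":[0,0,0],"yaw":0},
    {"dp":[0,0,0],"yaw":0},
    {"dp":[0,0,0],"yaw":0},
    {"dp":[0,0,0],"yaw":0},
    {"dp":[0,0,0],"yaw":0},
    {"dp":[0,0,0],"yaw":0}
  ],
  "fingers": 1
}}

```text
clock: 11.8
eef_pos: [612.8, 321.0, 168.3]
tcp_rot: [3.142, 0.0, 3.033]
contact_force: [1.1, 0.1, 0.4]
opening: 0.997
grasp_force: 0.0
```

Emit:
{"op": "carry_out", "data": {
  "targets": [
    {"dp":[0,0,-15],"yaw":0},
    {"dp":[0,0,-35],"yaw":0},
    {"dp":[0,0,-55],"yaw":0},
    {"dp":[0,0,-70],"yaw":0},
    {"dp":[0,0,-70],"yaw":0},
    {"dp":[0,0,-70],"yaw":0}
  ]
}}

```text
clock: 12.55
eef_pos: [612.5, 320.8, 237.8]
tcp_rot: [-3.141, -0.001, 3.033]
contact_force: [0.9, 0.1, -0.2]
opening: 1.0
grasp_force: 0.0
```

Run:
```python
from h import *
s=r.sense();print(s['clock'],s['contact_force'],s['eef_pos'],s['opening'])
c=r.get_calibration('wrist');w=r.grab_frame('wrist');cv2.imwrite('pics/w6f.png',w[:,:,::-1])
S=r.get_calibration('scene');sc=r.grab_frame('scene');cv2.imwrite('pics/s6f.png',sc[:,:,::-1])
# pin in both views; knob (dark) centroid in wrist near expected
def pin(im,cc):
    h=cv2.cvtColor(im,cv2.COLOR_RGB2HSV);m=cv2.inRange(h,(8,110,60),(28,255,255));u=proj(cc,(572,326.7,155))
    ys,xs=np.nonzero(m);k=np.hypot(xs-u[0],ys-u[1])<20;return u,xs[k].mean(),ys[k].mean(),k.sum()
p1=pin(w,c);p2=pin(sc,S);print(p1,p2,tri(c,p1[1:3],S,p2[1:3]))
def knob(im,cc):
    u=proj(cc,(612.7,321.1,178));g=im.max(2)<45;n,l,st,ce=cv2.connectedComponentsWithStats(g.astype(np.uint8))
    i=[j for j in range(1,n) if st[j,4]>25];j=min(i,key=lambda j:np.hypot(*(ce[j]-u)));return u,ce[j],st[j]
k1=knob(w,c);k2=knob(sc,S);print(k1,k2,tri(c,k1[1],S,k2[1]))
```

```text
12.55 [ 0.85505657  0.0798909  -0.24235518] [612.52442083 320.80984285 237.82145277] 1.0001373643457045
(array([324.8996451, 186.0123232]), np.float64(324.97972972972974), np.float64(186.29054054054055), np.int64(148)) (array([314.79254881, 211.59094998]), np.float64(314.84615384615387), np.float64(212.53846153846155), np.int64(13)) [572.35037998 326.78669646 152.03431917]
(array([322.73670325, 264.51517546]), array([323.54384411, 269.06997343]), array([ 309,  247,   31,   45, 1129], dtype=int32)) (array([334.35246607, 198.93068127]), array([335.80373832, 200.28971963]), array([332, 193,   8,  16, 107], dtype=int32)) [616.60916171 321.10683696 172.67652798]
```

The stay is holding. To be sure it is fully home, I give the knob top a gentle press with closed fingers.

Emit:
{"op": "carry_out", "data": {
  "targets": [
    {"dp":[-2,0,0],"yaw":0},
    {"dp":[-2,0,10],"yaw":0},
    {"dp":[-2,0,20],"yaw":0},
    {"dp":[-2,0,26],"yaw":0},
    {"dp":[-2,0,30],"yaw":0},
    {"dp":[-2,0,30],"yaw":0},
    {"dp":[-2,0,30],"yaw":0}
  ],
  "fingers": -1
}}

```text
clock: 13.52
eef_pos: [615.0, 320.9, 208.6]
tcp_rot: [3.141, 0.0, 3.033]
contact_force: [-0.2, 1.0, 0.5]
opening: -0.002
grasp_force: 0.0
```

Emit:
{"op": "carry_out", "data": {
  "targets": [
    {"dp":[0,0,1],"yaw":0},
    {"dp":[0,0,2],"yaw":0},
    {"dp":[0,0,3],"yaw":0},
    {"dp":[0,0,3],"yaw":0}
  ]
}}

```text
clock: 14.02
eef_pos: [614.7, 320.8, 205.1]
tcp_rot: [-3.141, -0.0, 3.033]
contact_force: [0.3, -0.9, -0.7]
opening: 0.002
grasp_force: 0.0
```

Emit:
{"op": "carry_out", "data": {
  "targets": [
    {"dp":[0,0,0.7],"yaw":0},
    {"dp":[0,0,1.4],"yaw":0},
    {"dp":[0,0,1.4],"yaw":0}
  ]
}}

```text
clock: 14.4
eef_pos: [614.8, 320.8, 203.8]
tcp_rot: [-3.142, -0.0, 3.033]
contact_force: [-0.1, 0.6, -0.6]
opening: -0.001
grasp_force: 0.0
```

Emit:
{"op": "carry_out", "data": {
  "targets": [
    {"dp":[0,0,0.7],"yaw":0},
    {"dp":[0,0,1.4],"yaw":0},
    {"dp":[0,0,1.4],"yaw":0}
  ]
}}

```text
clock: 14.78
eef_pos: [614.8, 320.7, 202.4]
tcp_rot: [-3.142, -0.0, 3.033]
contact_force: [0.5, 0.5, 0.6]
opening: 0.003
grasp_force: 0.0
```

Emit:
{"op": "carry_out", "data": {
  "targets": [
    {"dp":[0,0,0.7],"yaw":0},
    {"dp":[0,0,1.2],"yaw":0},
    {"dp":[0,0,1.2],"yaw":0}
  ]
}}

```text
clock: 15.15
eef_pos: [614.8, 320.8, 201.2]
tcp_rot: [-3.142, -0.0, 3.033]
contact_force: [-0.6, -0.1, -0.5]
opening: 0.001
grasp_force: 0.0
```

Emit:
{"op": "carry_out", "data": {
  "targets": [
    {"dp":[0,0,0.6],"yaw":0},
    {"dp":[0,0,1],"yaw":0},
    {"dp":[0,0,1],"yaw":0}
  ]
}}

```text
clock: 15.52
eef_pos: [614.8, 320.8, 200.4]
tcp_rot: [3.142, 0.0, 3.033]
contact_force: [0.4, -0.3, 0.3]
opening: 0.001
grasp_force: 0.3
```

Emit:
{"op": "carry_out", "data": {
  "targets": [
    {"dp":[0,0,0.5],"yaw":0},
    {"dp":[0,0,0.8],"yaw":0},
    {"dp":[0,0,0.8],"yaw":0}
  ]
}}

```text
clock: 15.9
eef_pos: [615.0, 320.9, 200.1]
tcp_rot: [3.141, 0.0, 3.033]
contact_force: [-1.8, -0.6, 4.5]
opening: 0.001
grasp_force: 2.5
```

Emit:
{"op": "carry_out", "data": {
  "targets": [
    {"dp":[0,0,0.3],"yaw":0},
    {"dp":[0,0,0.5],"yaw":0},
    {"dp":[0,0,0.5],"yaw":0}
  ]
}}

```text
clock: 16.27
eef_pos: [615.0, 320.9, 200.0]
tcp_rot: [3.141, 0.001, 3.033]
contact_force: [-2.7, -0.7, 6.8]
opening: -0.002
grasp_force: 3.8
```

It is firm at a tip height of 192 mm, which is the top of the knob when the bar is level. So the stay is home, and I retract.

Emit:
{"op": "carry_out", "data": {
  "targets": [
    {"dp":[0,0,-5],"yaw":0},
    {"dp":[0,0,-20],"yaw":0},
    {"dp":[0,0,-45],"yaw":0},
    {"dp":[0,0,-70],"yaw":0},
    {"dp":[0,0,-70],"yaw":0},
    {"dp":[0,0,-70],"yaw":0},
    {"dp":[0,0,-70],"yaw":0}
  ]
}}

```text
clock: 17.15
eef_pos: [614.3, 320.5, 267.8]
tcp_rot: [-3.141, -0.002, 3.033]
contact_force: [-0.4, 0.1, 0.2]
opening: -0.001
grasp_force: 0.0
```

Run:
```python
from h import *
sc=r.grab_frame('scene');o=cv2.imread('pics/s6f.png')[:,:,::-1]
d=cv2.absdiff(sc,o)[200:300,220:330];print('door/stay change px',(d.max(2)>40).sum(),r.sense()['contact_force'])
print(r.sign_off())
```

```text
door/stay change px 22 [-0.88286101  1.36628959  0.60026468]
the job is handed in; nothing more can be done
None
```

The stay is pressed home on the pin through its middle hole and holds the door half open (about 0.52 rad, calculated). The arm is clear, and I handed the job in at about 17 s; no verdict came back.

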